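# Tidy the bench: cups, bottles and marker to their holders

### The job

Clear up the bench: stand the two capped specimen cups in the holder with two equal wells, one in each, stand the larger bottle in the wide well and the smaller bottle in the narrow well of the other holder, and lay the marker flat in the shallow dark metal tray. Keep cups and bottles upright all the while, and leave the roll of tape and the timer where they are.

Things in the scene. Friction and masses are not known exactly. Their poses are not given: they have to be found in the camera images.
- cup_stand: fixed grey holder, 90 x 184 mm (its x, y): 6 mm base plate with two round collars (wall 4 mm, rim 26 mm, well floor 6 mm above the worktop) centred at x = 0, y = +46 and -46 mm. Origin: centre of the underside, z up. Both wells are 70 mm across; each takes one specimen cup.
- bottle_stand: fixed grey holder, 90 x 184 mm (its x, y): 6 mm base plate with two round collars (wall 4 mm, rim 26 mm, well floor 6 mm above the worktop) centred at x = 0, y = +46 and -46 mm. Origin: centre of the underside, z up. The well at y = +46 mm is 74 mm across (for the larger bottle), the one at y = -46 mm is 54 mm across (for the smaller bottle).
- pen_tray: fixed shallow open tray of dark steel, 184 mm long (its y), 90 mm wide (its x), 16 mm high; walls and floor 4 mm thick. Origin: centre of the underside, z up.
- cup_a: specimen cup with a screw cap, 67 mm high, upright; body 54 mm wide at the foot and up to 54 mm high, cap 60 mm wide from 52 to 67 mm above the foot, where it can be gripped. Origin: centre of the underside, z up. About 45 g. The two cups are interchangeable.
- cup_b: specimen cup with a screw cap, 67 mm high, upright; body 54 mm wide at the foot and up to 54 mm high, cap 60 mm wide from 52 to 67 mm above the foot, where it can be gripped. Origin: centre of the underside, z up. About 45 g. The two cups are interchangeable.
- large_bottle: white bottle with a screw cap, upright, the larger of the two bottles: 115 mm high, round body 58 mm wide up to 97 mm above the foot, narrower cap above. Origin: centre of the underside, z up. 210 g.
- small_bottle: white bottle with a screw cap, upright, the smaller of the two bottles: 72 mm high, round body 38 mm wide up to 60 mm above the foot, narrower cap above. Origin: centre of the underside, z up. 60 g.
- marker: marker pen with a white barrel and a black cap, lying flat, 136 mm long (along its y), 13 mm wide (its x), 12 mm high. Origin: under the middle of its length, on the surface it lies on; z up. It does not roll. 14 g.
- tape: roll of cream label tape lying flat, 81 mm across, 19 mm high, loose; not to be moved. Origin: centre of the underside.
- timer: small white bench timer with sloping front, 51 x 62 mm, 36 mm high, loose; not to be moved. Origin: centre of the underside.
There are look-alikes about, which are no part of the job. What is shaped like the cup_b but green, purple or turquoise is not meant.

How it is judged:
By the outcome, as a careful person would: the job done as asked, in the order asked, and still so for the second after the job is handed in, with the robot touching nothing.
It also fails if it takes over 125 s, if anything falls off the work surface, if the arm or the gripper's body presses on something with over 40 N, if the wrist force passes 120 N, or if a joint passes its speed limit or range.

### The arm

A 6-joint arm with a two-finger parallel gripper is mounted at the origin on a cart in front of the work surface, level with it; the furniture and walls round the work are solid. World frame = base frame: x ahead of the robot, y to its left, z up, the work surface at z = 0. Lengths are in mm, angles in degrees, forces in N, time in s.
With the tool pointing down it reaches from about 350 to 850 mm from the base axis. Payload 8.1 kg.
Tool frame: the origin (TCP) lies midway between the tips of the shut fingers; the grasp point (between the pads) lies grip_depth behind it (grip_depth is the distance from the TCP to the grasp point, in mm); z points along the fingers, y is the line along which they close (so a half turn about z gives the same grasp; the last joint's range is limited). The gripper opens to 85 mm and grips with 20 to 120 N. Pads are 22 mm wide; open, the fingers measure 114 mm over their backs; the gripper's body (76 mm by 85 mm) begins 54 mm behind the grasp point. The pads swing forward as they close: fully open they stand 13 mm farther back than shut.
Start: joints at [-75.023, 7.471, 85.268, -0, 87.261, -4.893], TCP at [203.954, -564.277, 231.292] pointing down, gripper open.
Joint ranges: [-169.43, 169.43], [-51.17, 129.36], [1.28, 143.12], [-76.62, 256.62], [0, 156.53], [-152.29, 152.29]. Speed limits (degrees/s): [136.94, 136.94, 159.86, 180, 180, 180].

### API

Orientations are given as [roll, pitch, yaw] about the fixed x, y, z axes, in that order (R = Rz(yaw) Ry(pitch) Rx(roll)).
In Python, from bench import sense, snapshot, hand_in, grip_depth gives the robot as it stands. The module is installed in compiled form; this text tells all that it offers.
- The arm moves only by the tool apply_moves, never from a script. Its argument "series" is text: rows parted by semicolons, each of 5 numbers parted by spaces: the shift along the tool's x, y, z each as a share of 0.3 m, from -1 to 1, then the turn about the tool's z as a share of 2 rad, from -1 to 1, then the gripper's target within -1 to 1 (shut at 1, half-way at 0, fully open at -1). In form: tx ty tz twist gripper; .... A call has 1 to 5 rows; each row shifts and turns the commanded pose from where the row before left it, along the tool's axes as they then stand; what a row does not reach is not made up. A row lasts 1/12 s, in which the tool goes at most 41.7 mm and 7.16 degrees, less where a joint would pass 70% of its speed; a pose out of reach is approached as far as the arm can. A call with a number of a shift or a turn outside -1 to 1 is refused whole. A call with a gripper value outside its range is refused whole. The fingers move at their own pace and stop on an object; "squeeze" is the grip in N (left out, the last holds). Time passes only in rows, so rows that do not move let the fingers close. It gives the time, the measured TCP pose, the force, the opening and the grip force at its end, in the units of the state.
- sense(): the state, without advancing time (a new reading comes with each control period).
- snapshot(name): name is "side" or "top" or "wrist"; returns a dict with "frame" (480x640x3 uint8, blue, green, red), "depth" (480x640 float32, mm along the optical axis (not along the pixel's ray), 0 where there is no reading), "intrinsics" (3x3 intrinsics, pixels), "dist" ([k1, k2, p1, p2, k3] as OpenCV has them; the pictures are not rectified), "extrinsics" (4x4, takes a point from camera to world coordinates); the wrist camera has in their place "tool_from_camera" (4x4, takes a point from camera to tool coordinates, whose origin is the TCP and whose axes are the flange's). Camera axes: x right, y down, z forward; pixel columns grow to the right and rows downward; lengths in mm; the calibration is good to about 2 mm. A picture is of the moment at which its call begins: read the wrist's pose just before it.
- hand_in(): hands the job in; it is judged then, once.
The state is a dict: "time": time; "joint_pos": joint angles; "qd": joint speeds; "joint_efforts": joint torques, N m; "tool_pos": TCP position; "tcp_rot": TCP orientation; "ft_force": force on the tool from outside, world axes, zero at the start; "wrist_torque": the same for the moment, N m; "finger_gap": finger opening in mm; "grip_force": force on a finger pad.
Only numpy, scipy, OpenCV 4.12 (cv2) and the standard library are available. Lean on these libraries where they do the work, as an engineer would, in place of code of your own. Each camera call takes 0.05 s, during which the arm holds its last target. There are 200 camera calls.

## Working session

There is one attempt and no reset: what is moved stays moved. The work goes in short steps, Python scripts to look and compute and a tool call to move; the robot and the scene stay as the last step left them, time stands still between calls to the robot, and variables do not carry over. Pictures are saved under pics/ and viewed, at most 14 in all, crops included, and the job is handed in when it is done.

Besides the shell and the picture viewer there is one more tool, called after "Request:" as name(argument=value, ...) on one line, values as JSON. apply_moves: Moves the arm, as the interface text tells. Its arguments: {"type":"object","properties":{"series":{"type":"string"},"squeeze":{"type":"number"}},"required":["series"]}

```bash
mkdir -p pics; cat > h.py <<'E'
import numpy as np, cv2, pickle
from bench import sense, snapshot, hand_in, grip_depth
def take(n,f):
    s=sense(); d=snapshot(n); d['state']=s; pickle.dump(d,open(f'{f}.pkl','wb')); cv2.imwrite(f'pics/{f}.png',d['frame']); return d
def load(f): return pickle.load(open(f'{f}.pkl','rb'))
E
python3 - <<'E'
from h import *
for n in('top','side'): d=take(n,n+'1'); print(d['extrinsics'].round(2).tolist(),d['intrinsics'].round(1).tolist(),d['dist'])
print(sense(),grip_depth)
E
```

```text
[[0.02, -0.99, 0.16, 334.41], [-1.0, -0.02, -0.0, 45.4], [0.01, -0.16, -0.99, 1282.05], [0.0, 0.0, 0.0, 1.0]] [[445.4, 0.0, 322.1], [0.0, 445.4, 239.3], [0.0, 0.0, 1.0]] [-0.07080752  0.          0.          0.          0.        ]
[[1.0, -0.02, 0.03, 489.59], [-0.04, -0.6, 0.8, -1293.58], [-0.0, -0.8, -0.6, 1021.94], [0.0, 0.0, 0.0, 1.0]] [[622.0, 0.0, 317.2], [0.0, 622.0, 227.3], [0.0, 0.0, 1.0]] [0.03359266 0.         0.         0.         0.        ]
{'time': 0.1, 'joint_pos': array([-7.50237478e+01,  7.51025427e+00,  8.53246441e+01, -4.36805545e-04,
        8.72627482e+01, -4.89410515e+00]), 'qd': array([-0.08115175, -0.10607382, -0.17701698, -0.03047687, -0.12367059,
        0.06515662]), 'joint_efforts': array([ 1.33379926e-03, -5.70952177e+01, -5.01941335e+01, -4.55119437e-05,
        8.13775318e-03, -1.13313467e-05]), 'tool_pos': array([ 203.81093528, -563.77842647,  230.33945955]), 'tcp_rot': array([-1.79902672e+02, -7.89597910e-03,  1.98703719e+01]), 'ft_force': array([-0.15425178, -0.6777784 ,  0.50269132]), 'wrist_torque': array([-0.02210827,  0.00230273,  0.02246739]), 'grip_force': 0.0, 'finger_gap': 85.39190506304934} 18.700000000000003
```

View pics/top1.png

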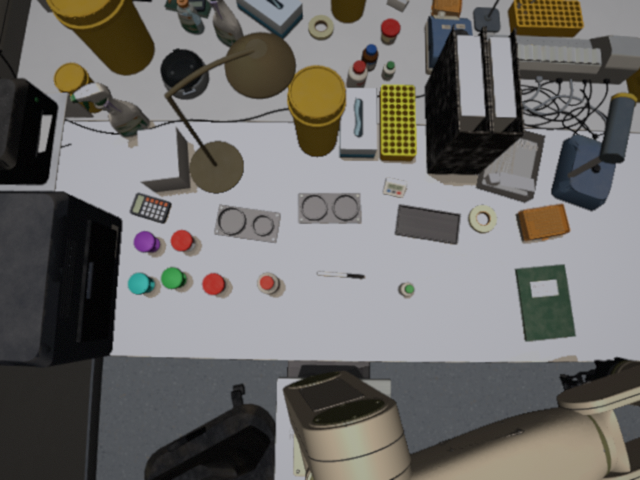

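View pics/side1.png

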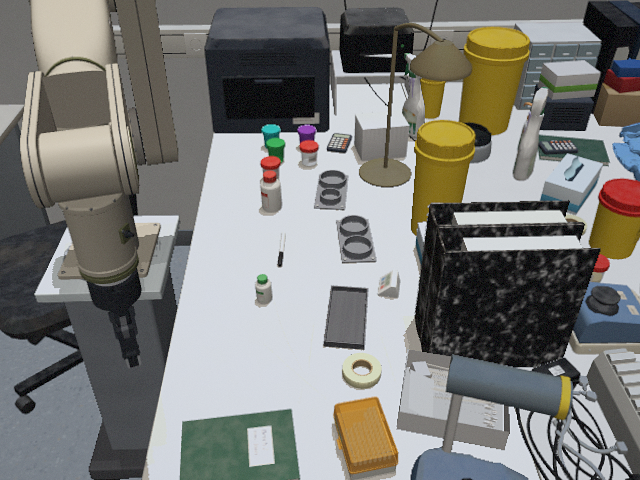

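The top view shows red cups at (181,241) and (214,284), the large bottle at (268,284) and the small bottle at (407,289). The marker is at (341,275), the cup stand at (330,208), the bottle stand at (248,223) with its wide well on the left, and the tray at (428,224).

```bash
python3 - <<'E'
from h import *
d=load('top1');f=d['frame']
for n,x in(('a',125),('b',290)):
    cv2.imwrite(f'pics/c{n}.png',cv2.resize(f[180:310,x:x+180],None,fx=4.4,fy=4.4,interpolation=cv2.INTER_CUBIC))
E
```

```text
(no output)
```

View pics/ca.png

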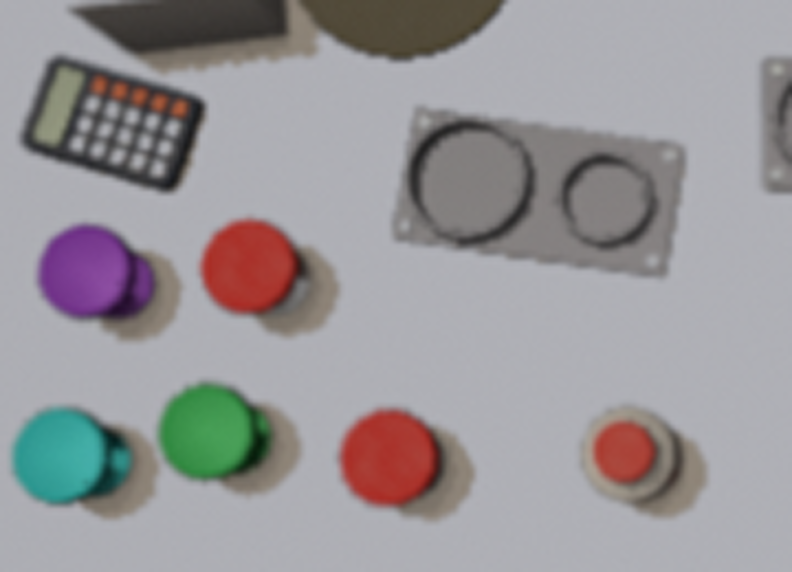

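View pics/cb.png

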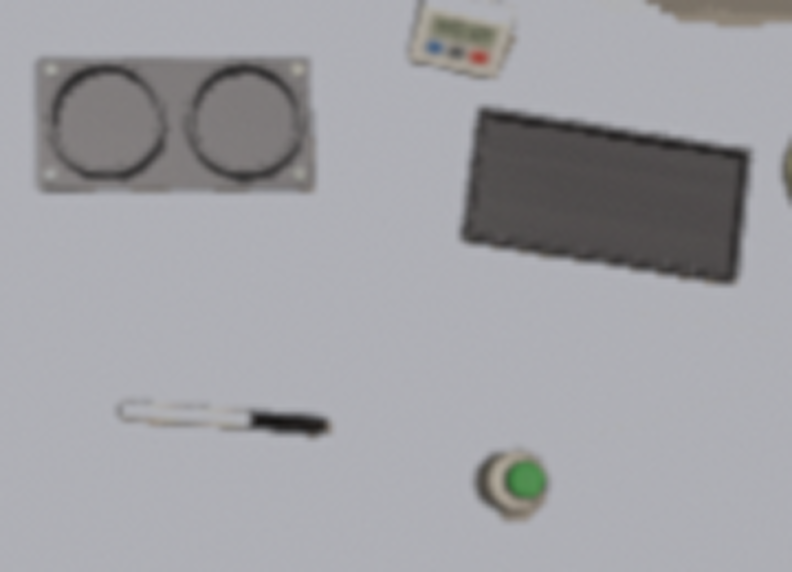

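Crop a shows the red caps at (250,266) and (390,457), the large bottle cap at (625,451), and the wells at (472,181) and (609,200). Crop b shows the cup wells at (107,122) and (246,122), the marker running (118,410) to (329,425), the small bottle cap at (526,480), and the tray corners.

```bash
cat >> h.py <<'E'
def world(d,uv,z,T=None):
    p=cv2.undistortPoints(np.array([[uv]],float),d['intrinsics'],d['dist'])[0,0]
    T=d['extrinsics'] if T is None else T
    r=T[:3,:3]@[p[0],p[1],1]; o=T[:3,3]; return o+r*(z-o[2])/r[2]
E
python3 - <<'E'
from h import *
d=load('top1')
def c(x0,u,v,z): return world(d,(x0+(u+.5)/4.4-.5,180+(v+.5)/4.4-.5),z).round(1)[:2]
for n,*a in [('cup1',125,250,266,67),('cup2',125,390,457,67),('purple',125,85,271,67),('teal',125,60,455,67),('green',125,208,431,67),('LB',125,625,451,115),('wide',125,472,181,26),('narrow',125,609,200,26),('cw1',290,107,122,26),('cw2',290,246,122,26),('mk1',290,118,410,8),('mk2',290,329,425,8),('SB',290,526,480,72)]: print(n,c(*a))
t=[c(290,u,v,16) for u,v in((482,108),(748,151),(737,283),(463,240))];print('tray',np.mean(t,0),t)
d2=load('top1')
D=d['depth'];
for n,u,v in(('cup1',181,240),('cup2',214,284),('LB',267,282),('SB',409,289)):
  z=D[v,u];p=cv2.undistortPoints(np.array([[(u,v)]],float),d['intrinsics'],d['dist'])[0,0]
  print(n,(d['extrinsics']@[p[0]*z,p[1]*z,z,1]).round(1))
w=take('wrist','w0');print(w['tool_from_camera'].round(3).tolist(),w['intrinsics'].round(1).tolist())
E
```

```text
cup1 [525.7 430.8]
cup2 [407.3 335.2]
purple [520.6 536.6]
teal [404.1 543.4]
green [421.1 450.5]
LB [410.7 183.6]
wide [591.1 300.9]
narrow [579.9 210.5]
cw1 [634.7  65.2]
cw2 [636.4 -26.3]
mk1 [446.9  54.6]
mk2 [439.4 -83. ]
SB [ 402.  -198.6]
tray [ 593.8 -267.2] [array([ 651.4, -184.1]), array([ 625.6, -362.4]), array([ 536.3, -351.9]), array([ 561.9, -170.4])]
cup1 [526.3 433.   64.1   1. ]
cup2 [406.  333.1  66.8   1. ]
LB [411.1 182.7 115.    1. ]
SB [ 401.1 -197.8   73.6    1. ]
[[-0.001, -0.962, -0.272, 68.659], [1.0, -0.001, 0.0, -0.314], [-0.001, -0.272, 0.962, -142.822], [0.0, 0.0, 0.0, 1.0]] [[407.1, 0.0, 325.6], [0.0, 407.1, 235.4], [0.0, 0.0, 1.0]]
```

Request:
apply_moves(series="0 0 0 0.0578 -1; 0 0 0 0.0578 -1; 0 0 0 0.0578 -1; 0 0 0 0 -1", squeeze=40)

```text
time: 0.48
tool_pos: [203.9, -564.1, 230.9]
tcp_rot: [-180.0, 0.0, -0.3]
ft_force: [-0.1, 0.7, 0.3]
finger_gap: 85.3
grip_force: 0.0
```

Request:
apply_moves(series="0.073 -0.098 0 0 -1; 0.073 -0.098 0 0 -1; 0.073 -0.098 0 0 -1; 0.073 -0.098 0 0 -1; 0.073 -0.098 0 0 -1")

```text
time: 0.9
tool_pos: [314.0, -415.8, 231.1]
tcp_rot: [-180.0, 0.0, 0.2]
ft_force: [1.2, -0.9, -0.4]
finger_gap: 85.4
grip_force: 0.0
```

Request:
apply_moves(series="0.073 -0.098 0 0 -1; 0.073 -0.098 0 0 -1; 0.073 -0.098 0 0 -1; 0.073 -0.098 0 0 -1; 0 0 0 0 -1")

```text
time: 1.32
tool_pos: [404.1, -294.8, 231.3]
tcp_rot: [-179.9, -0.1, 0.5]
ft_force: [0.2, -0.6, 0.1]
finger_gap: 85.7
grip_force: 0.0
```

Request:
apply_moves(series="0 -0.132 0 0 -1; 0 -0.132 0 0 -1; 0 -0.132 0 0 -1; 0 -0.132 0 0 -1; 0 -0.132 0 0 -1")

```text
time: 1.73
tool_pos: [400.5, -100.4, 231.2]
tcp_rot: [180.0, -0.0, 0.2]
ft_force: [0.4, 0.6, 0.7]
finger_gap: 85.6
grip_force: 0.0
```

Request:
apply_moves(series="0 -0.132 0 0 -1; 0 -0.132 0 0 -1; 0 -0.132 0 0 -1; 0 -0.132 0 0 -1; 0 -0.132 0 0 -1")

```text
time: 2.15
tool_pos: [400.7, 97.9, 231.5]
tcp_rot: [180.0, -0.0, 0.2]
ft_force: [1.4, 1.4, 0.3]
finger_gap: 85.1
grip_force: 0.0
```

Request:
apply_moves(series="0 -0.132 0 0 -1; 0 -0.132 0 0 -1; 0 -0.132 0 0 -1; 0 -0.132 0 0 -1; 0 -0.132 0 0 -1")

```text
time: 2.57
tool_pos: [400.8, 296.1, 231.3]
tcp_rot: [180.0, -0.0, 0.2]
ft_force: [1.1, 0.3, 0.4]
finger_gap: 85.4
grip_force: 0.0
```

Request:
apply_moves(series="0 -0.132 0 0 -1; 0 0 0 0 -1; 0 0 0 0 -1")

```text
time: 2.82
tool_pos: [400.4, 335.2, 230.4]
tcp_rot: [179.9, 0.1, 0.4]
ft_force: [0.8, -0.2, -0.0]
finger_gap: 85.2
grip_force: 0.0
```

```bash
python3 - <<'E'
from h import *
w=take('wrist','w1');print(w['state']['tool_pos'],w['state']['tcp_rot'],sense()['tool_pos'])
E
```

```text
[400.42798118 335.16825314 230.35163831] [1.79933429e+02 8.91533203e-02 3.81159103e-01] [400.78079707 333.96092353 230.6671816 ]
```

View pics/w1.png

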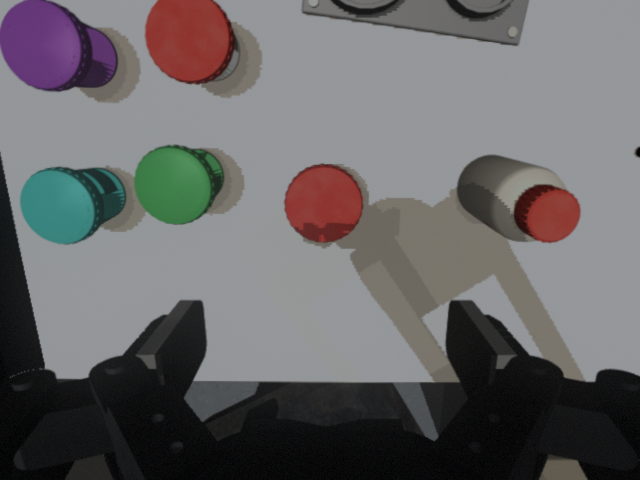

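The wrist view shows the near red cup cap centred at (324,203), the other red cap at (190,39), and the large bottle cap at (548,214).

```bash
cat >> h.py <<'E'
from scipy.spatial.transform import Rotation as R
def wT(d):
    s=d['state'];T=np.eye(4);T[:3,:3]=R.from_euler('xyz',s['tcp_rot'],degrees=True).as_matrix();T[:3,3]=s['tool_pos'];return T@d['tool_from_camera']
E
python3 - <<'E'
from h import *
d=load('w1');T=wT(d)
for u,v,z in((324,203,67),(190,39,67),(548,214,115)):print(world(d,(u,v),z,T).round(1))
E
```

```text
[408.  336.4  67. ]
[523.3 429.8  67. ]
[411.3 189.5 115. ]
```

Request:
apply_moves(series="0.022 -0.005 0 0 -1; 0 0 0.13 0 -1; 0 0 0.13 0 -1; 0 0 0.13 0 -1; 0 0 0.13 0 -1")

```text
time: 3.28
tool_pos: [409.0, 334.0, 74.6]
tcp_rot: [-179.9, -0.1, -0.1]
ft_force: [1.0, 0.6, -0.4]
finger_gap: 85.2
grip_force: 0.0
```

Request:
apply_moves(series="0 0 0.1 0 -1; 0 0 0.033 0 -1; 0 0 0 0 -1; 0 0 0 0 0.6; 0 0 0 0 0.6", squeeze=35)

```text
time: 3.7
tool_pos: [409.9, 336.2, 38.3]
tcp_rot: [-179.9, -0.2, -0.0]
ft_force: [0.8, 0.7, -0.3]
finger_gap: 64.1
grip_force: 0.0
```

Request:
apply_moves(series="0 0 0 0 0.6; 0 0 0 0 0.6; 0 0 0 0 0.6; 0 0 0 0 0.6; 0 0 0 0 0.6")

```text
time: 4.12
tool_pos: [410.2, 336.7, 38.9]
tcp_rot: [-179.8, -0.3, 0.0]
ft_force: [-0.5, -2.2, 8.1]
finger_gap: 58.2
grip_force: 38.0
```

Request:
apply_moves(series="0 0 -0.04 0 0.6; 0 0 -0.12 0 0.6; 0 0 -0.13 0 0.6; 0 0 -0.12 0 0.6; 0 0 0 0 0.6")

```text
time: 4.53
tool_pos: [412.1, 338.6, 169.7]
tcp_rot: [-179.5, -0.7, 0.0]
ft_force: [0.7, 0.7, 1.6]
finger_gap: 58.3
grip_force: 37.9
```

Request:
apply_moves(series="0.084 0.1 0 0 0.6; 0.084 0.1 0 0 0.6; 0.084 0.1 0 0 0.6; 0.084 0.1 0 0 0.6; 0.084 0.1 0 0 0.6")

```text
time: 4.95
tool_pos: [535.2, 184.3, 160.6]
tcp_rot: [-180.0, -0.2, 0.0]
ft_force: [0.3, 0.2, -0.7]
finger_gap: 58.1
grip_force: 37.9
```

Request:
apply_moves(series="0.084 0.1 0 0 0.6; 0.084 0.1 0 0 0.6; 0.084 0.1 0 0 0.6; 0.084 0.1 0 0 0.6; 0 0 0 0 0.6")

```text
time: 5.37
tool_pos: [638.4, 59.3, 160.1]
tcp_rot: [179.9, -0.2, -0.3]
ft_force: [1.0, 1.0, -0.1]
finger_gap: 58.3
grip_force: 37.9
```

```bash
python3 - <<'E'
from h import *
w=take('wrist','w2');print(w['state']['tool_pos'],w['state']['tcp_rot'],sense()['tool_pos'])
E
```

```text
[638.384083    59.30569713 160.06514269] [179.87061364  -0.23074788  -0.26565584] [636.71685259  62.05623641 159.85003326]
```

View pics/w2.png

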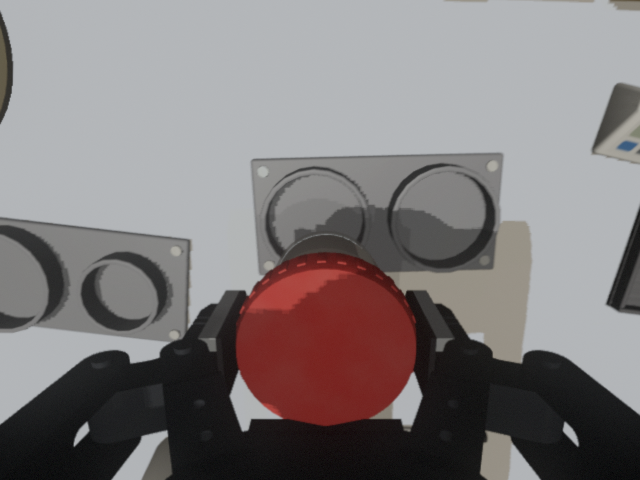

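Wrist view: the cup is held between the pads. The cup wells are at about (317,218) and (443,218), and the narrow well of the other holder is at (124,291).

```bash
python3 - <<'E'
from h import *
d=load('w2');print(sense()['tool_pos'])
d['state']['tool_pos']=np.array([637.4,60.8,160])
T=wT(d)
for u,v,z in((317,217,26),(443,218,26),(124,291,26),(326,342,93+67)):print(world(d,(u,v),z,T).round(1))
for k,z in(('wide',125),):pass
s=[tuple(world(d,p,6,T).round(1)) for p in((263,173),(493,167),(269,266),(484,260))];print(s,np.mean(s,0))
E
```

```text
[636.71685259  62.05623641 159.85003326]
[641.7  66.6  26. ]
[640.5 -21.6  26. ]
[586.6 209.9  26. ]
[622.   60.9 160. ]
[(np.float64(670.2), np.float64(105.9), np.float64(6.0)), (np.float64(673.7), np.float64(-61.6), np.float64(6.0)), (np.float64(598.5), np.float64(104.6), np.float64(6.0)), (np.float64(602.2), np.float64(-62.0), np.float64(6.0))] [636.15   21.725   6.   ]
```

Request:
apply_moves(series="0 0 0 0 0.6; 0 0 0 0 0.6")

```text
time: 5.58
tool_pos: [634.3, 66.2, 159.3]
tcp_rot: [-180.0, -0.0, 0.0]
ft_force: [-1.1, -0.1, -0.0]
finger_gap: 58.3
grip_force: 37.9
```

Request:
apply_moves(series="0.003 0 0.1 0 0.6; 0 0 0.12 0 0.6; 0 0 0.1 0 0.6; 0 0 0.047 0 0.6; 0 0 0 0 0.6")

```text
time: 6.0
tool_pos: [632.9, 66.8, 45.6]
tcp_rot: [-180.0, 0.2, 0.1]
ft_force: [-0.5, -0.2, -0.2]
finger_gap: 58.1
grip_force: 39.2
```

Request:
apply_moves(series="0 0 0 0 0.6; 0 0 0 0 0.6; 0 0 0.01 0 0.6; 0 0 0 0 0.6; 0 0 0 0 0.6")

```text
time: 6.42
tool_pos: [635.6, 65.5, 45.9]
tcp_rot: [-180.0, -0.0, 0.0]
ft_force: [0.1, -0.5, 0.4]
finger_gap: 58.5
grip_force: 39.2
```

Request:
apply_moves(series="0 0 0.008 0 0.6; 0 0 0 0 0.6; 0 0 0.008 0 0.6; 0 0 0 0 0.6; 0 0 0 0 0.6")

```text
time: 6.83
tool_pos: [636.7, 65.4, 43.3]
tcp_rot: [-180.0, -0.2, -0.0]
ft_force: [-6.4, 0.5, 16.8]
finger_gap: 58.1
grip_force: 40.5
```

Request:
apply_moves(series="0 0 -0.004 0 0.2; 0 0 0 0 -0.7; 0 0 0 0 -0.7; 0 0 0 0 -0.7; 0 0 0 0 -0.7")

```text
time: 7.25
tool_pos: [634.9, 65.3, 41.1]
tcp_rot: [180.0, 0.1, -0.0]
ft_force: [0.3, -0.1, -0.8]
finger_gap: 72.8
grip_force: 0.0
```

Request:
apply_moves(series="0 0 -0.04 0 -0.7; 0 0 -0.12 0 -0.7; 0 0 -0.13 0 -0.7; 0 0 -0.12 0 -1; 0 0 0 0 -1")

```text
time: 7.67
tool_pos: [640.3, 65.6, 175.8]
tcp_rot: [-180.0, -0.8, 0.0]
ft_force: [1.1, 0.3, 2.3]
finger_gap: 85.7
grip_force: 0.0
```

```bash
python3 - <<'E'
from h import *
w=take('wrist','w3');print(w['state']['tool_pos'],w['state']['finger_gap'])
E
```

```text
[640.26834976  65.58124719 175.82445435] 85.65323210726588
```

View pics/w3.png

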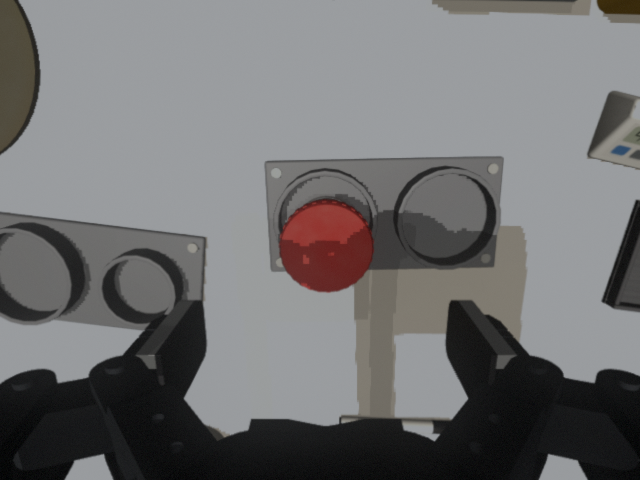

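The cup is standing in the left well. Next is the second cup.

Request:
apply_moves(series="-0.037 -0.121 0 0 -1; -0.037 -0.121 0 0 -1; -0.037 -0.121 0 0 -1; -0.037 -0.121 0 0 -1; -0.037 -0.121 0 0 -1")

```text
time: 8.13
tool_pos: [578.7, 248.2, 164.3]
tcp_rot: [180.0, 0.1, -0.0]
ft_force: [1.1, 0.4, -0.5]
finger_gap: 85.6
grip_force: 0.0
```

Request:
apply_moves(series="-0.037 -0.121 0 0 -1; -0.037 -0.121 0 0 -1; -0.037 -0.121 0 0 -1; -0.037 -0.121 0 0 -1; -0.037 -0.121 0 0 -1")

```text
time: 8.55
tool_pos: [523.1, 429.8, 164.2]
tcp_rot: [180.0, 0.0, -0.0]
ft_force: [0.3, -0.4, -0.0]
finger_gap: 85.6
grip_force: 0.0
```

Request:
apply_moves(series="0 0 0 0 -1; 0 0 0 0 -1; 0 0 0 0 -1; 0 0 0 0 -1")

```text
time: 8.88
tool_pos: [524.7, 427.3, 164.3]
tcp_rot: [180.0, 0.0, -0.1]
ft_force: [0.7, -0.9, -0.5]
finger_gap: 85.3
grip_force: 0.0
```

Request:
apply_moves(series="0 -0.01 0.05 0 -1; 0 0 0.12 0 -1; 0 0 0.12 0 -1; 0 0 0.1 0 -1; 0 0 0.034 0 -1")

```text
time: 9.3
tool_pos: [521.2, 427.7, 30.0]
tcp_rot: [179.7, 0.4, -0.1]
ft_force: [-0.9, -0.6, -1.8]
finger_gap: 85.5
grip_force: 0.0
```

Request:
apply_moves(series="0 0 0 0 -1; 0 0 0 0 -1; 0 0 0 0 0.6; 0 0 0 0 0.6; 0 0 0 0 0.6")

```text
time: 9.72
tool_pos: [526.4, 432.7, 41.2]
tcp_rot: [-179.8, -0.3, -0.0]
ft_force: [-0.3, -0.3, 2.0]
finger_gap: 57.8
grip_force: 37.1
```

Request:
apply_moves(series="0 0 0 0 0.6; 0 0 0 0 0.6; 0 0 0 0 0.6; 0 0 0 0 0.6; 0 0 0 0 0.6")

```text
time: 10.13
tool_pos: [526.3, 432.7, 41.1]
tcp_rot: [-179.8, -0.3, 0.0]
ft_force: [-1.6, -0.7, 6.1]
finger_gap: 57.6
grip_force: 37.4
```

Request:
apply_moves(series="0 0 -0.04 0 0.6; 0 0 -0.12 0 0.6; 0 0 -0.13 0 0.6; 0 0 -0.12 0 0.6; 0 0 0 0 0.6")

```text
time: 10.55
tool_pos: [528.7, 434.6, 173.5]
tcp_rot: [-179.4, -0.8, 0.0]
ft_force: [0.7, 1.1, 1.7]
finger_gap: 58.2
grip_force: 37.7
```

Request:
apply_moves(series="0.031 0.127 0 0 0.6; 0.031 0.127 0 0 0.6; 0.031 0.127 0 0 0.6; 0.031 0.127 0 0 0.6; 0.031 0.127 0 0 0.6")

```text
time: 10.97
tool_pos: [571.4, 239.6, 162.4]
tcp_rot: [-180.0, -0.1, 0.0]
ft_force: [1.1, 0.1, -0.3]
finger_gap: 58.0
grip_force: 37.8
```

Request:
apply_moves(series="0.031 0.127 0 0 0.6; 0.031 0.127 0 0 0.6; 0.031 0.127 0 0 0.6; 0.031 0.127 0 0 0.6; 0.031 0.127 0 0 0.6")

```text
time: 11.38
tool_pos: [618.1, 48.6, 162.5]
tcp_rot: [-180.0, -0.2, 0.0]
ft_force: [-0.5, -0.1, -0.6]
finger_gap: 57.8
grip_force: 37.8
```

Request:
apply_moves(series="0.031 0.127 0 0 0.6; 0.031 0.127 0 0 0.6; 0 0 0 0 0.6; 0 0 0 0 0.6; 0 0 0 0 0.6")

```text
time: 11.8
tool_pos: [636.2, -25.6, 161.6]
tcp_rot: [-180.0, -0.1, -0.0]
ft_force: [0.7, 0.8, -0.6]
finger_gap: 57.9
grip_force: 37.8
```

```bash
python3 -c "
from h import *
print(sense()['tool_pos'])"
```

```text
[636.23363057 -25.64169534 161.5809785 ]
```

Request:
apply_moves(series="0 0 0.08 0 0.6; 0 0 0.12 0 0.6; 0 0 0.1 0 0.6; 0 0 0.06 0 0.6; 0 0 0.013 0 0.6")

```text
time: 12.22
tool_pos: [634.1, -23.5, 46.0]
tcp_rot: [-180.0, 0.2, 0.1]
ft_force: [-4.7, 1.9, 9.1]
finger_gap: 57.8
grip_force: 39.8
```

Request:
apply_moves(series="0 0 0 0 0.6; 0 0 0 0 0.6; 0 0 0.01 0 0.6; 0 0 0 0 0.6; 0 0 0 0 0.6")

```text
time: 12.63
tool_pos: [636.2, -25.4, 46.1]
tcp_rot: [180.0, -0.0, 0.0]
ft_force: [0.5, 0.3, -0.8]
finger_gap: 57.8
grip_force: 39.0
```

Request:
apply_moves(series="0 0 0.006 0 0.6; 0 0 0 0 0.6; 0 0 0 0 0.6")

```text
time: 12.88
tool_pos: [637.0, -25.5, 45.8]
tcp_rot: [-180.0, -0.1, 0.0]
ft_force: [-3.9, 1.7, 10.1]
finger_gap: 57.7
grip_force: 39.8
```

Contact. I release it, rise, and go to the large bottle.

Request:
apply_moves(series="0 0 0 0 0.2; 0 0 0 0 -0.65; 0 0 0 0 -0.65; 0 0 0 0 -0.65; 0 0 0 0 -0.65")

```text
time: 13.3
tool_pos: [635.8, -25.8, 43.5]
tcp_rot: [-180.0, 0.0, -0.0]
ft_force: [-0.2, -0.5, -1.2]
finger_gap: 70.5
grip_force: 0.0
```

Request:
apply_moves(series="0 0 -0.04 0 -0.65; 0 0 -0.12 0 -0.65; 0 0 -0.13 0 -0.65; 0 0 -0.12 0 -1; 0 0 -0.12 0 -1")

```text
time: 13.72
tool_pos: [635.8, -25.8, 205.6]
tcp_rot: [180.0, -0.0, -0.0]
ft_force: [0.9, -0.7, 1.0]
finger_gap: 85.0
grip_force: 0.0
```

Request:
apply_moves(series="-0.094 -0.088 0 0 -1; -0.094 -0.088 0 0 -1; -0.094 -0.088 0 0 -1; -0.094 -0.088 0 0 -1; -0.094 -0.088 0 0 -1")

```text
time: 14.13
tool_pos: [493.6, 107.0, 203.6]
tcp_rot: [-180.0, -0.0, -0.0]
ft_force: [0.2, -0.2, -0.5]
finger_gap: 85.3
grip_force: 0.0
```

Request:
apply_moves(series="-0.094 -0.088 0 0 -1; -0.094 -0.088 0 0 -1; -0.094 -0.088 0 0 -1; 0 0 0 0 -1; 0 0 0 0 -1")

```text
time: 14.55
tool_pos: [409.4, 186.7, 203.9]
tcp_rot: [-180.0, -0.1, 0.2]
ft_force: [0.0, -0.5, 0.2]
finger_gap: 85.5
grip_force: 0.0
```

```bash
python3 - <<'E'
from h import *
w=take('wrist','w4');print(w['state']['tool_pos'],w['state']['finger_gap'])
t=take('top','top2')
a=w['frame'];b=cv2.resize(t['frame'][180:310,190:390],None,fx=1.6*2,fy=1.6*2)
m=np.zeros((600,640,3),np.uint8);m[:184]=0
a2=cv2.resize(a[:,:],(0,0),fx=.0+.8,fy=.8);m=np.vstack([a2,cv2.resize(t['frame'][190:270,200:460],(512,158))]);cv2.imwrite('pics/m4.png',m)
E
```

```text
[409.44411837 186.74502604 203.87488308] 85.53371042843955
```

View pics/m4.png

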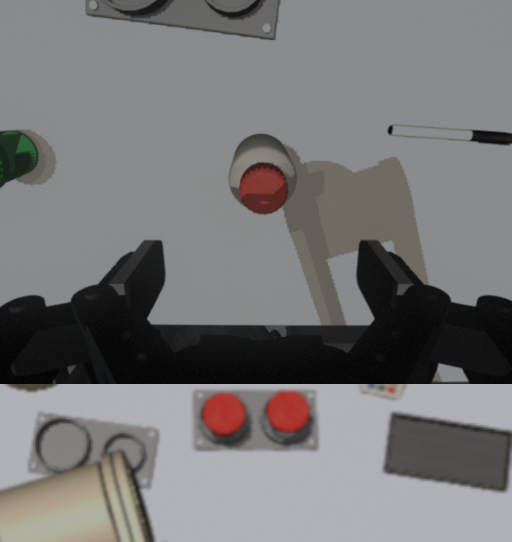

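Both cups are in their wells. The bottle cap is at (329.5,237) in the full wrist image.

```bash
python3 - <<'E'
from h import *
d=load('w4');print(world(d,(329.5,237),115,wT(d)),sense()['tool_pos'])
E
```

```text
[411.74601502 184.64330056 115.        ] [410.87806325 185.28483833 203.62959131]
```

Request:
apply_moves(series="0 0 0.08 0 -1; 0 0 0.12 0 -1; 0 0 0.12 0 -1; 0 0 0.1 0 -1; 0 0 0.06 0 -1", squeeze=50)

```text
time: 15.07
tool_pos: [409.2, 183.5, 55.2]
tcp_rot: [179.9, 0.2, -0.1]
ft_force: [-0.0, 0.4, -0.3]
finger_gap: 85.7
grip_force: 0.0
```

Request:
apply_moves(series="0 0 0.018 0 -1; 0 0 0 0 -1; 0 0 0 0 0.6; 0 0 0 0 0.6; 0 0 0 0 0.6")

```text
time: 15.48
tool_pos: [412.6, 185.8, 56.0]
tcp_rot: [-179.9, -0.2, -0.0]
ft_force: [-0.6, -1.0, 1.8]
finger_gap: 55.2
grip_force: 52.6
```

Request:
apply_moves(series="0 0 0 0 0.6; 0 0 0 0 0.6; 0 0 0 0 0.6; 0 0 0 0 0.6; 0 0 0 0 0.6")

```text
time: 15.9
tool_pos: [412.5, 185.9, 55.9]
tcp_rot: [-179.9, -0.3, 0.0]
ft_force: [-0.5, -1.5, 6.2]
finger_gap: 55.2
grip_force: 53.7
```

Request:
apply_moves(series="0 0 -0.04 0 0.6; 0 0 -0.1 0 0.6; 0 0 -0.13 0 0.6; 0 0 -0.06 0 0.6; 0 0 0 0 0.6")

```text
time: 16.32
tool_pos: [414.1, 186.7, 159.2]
tcp_rot: [-179.8, -0.6, 0.0]
ft_force: [0.9, 0.2, -0.6]
finger_gap: 54.8
grip_force: 53.7
```

Request:
apply_moves(series="0.1 -0.065 0 0 0.6; 0.1 -0.065 0 0 0.6; 0.1 -0.065 0 0 0.6; 0.1 -0.065 0 0 0.6; 0.1 -0.065 0 0 0.6")

```text
time: 16.73
tool_pos: [561.4, 283.8, 151.7]
tcp_rot: [180.0, 0.0, 0.0]
ft_force: [0.2, -0.3, -0.4]
finger_gap: 55.6
grip_force: 53.7
```

Request:
apply_moves(series="0.1 -0.065 0 0 0.6; 0 0 0 0 0.6; 0 0 0 0 0.6; 0 0 0 0 0.6; 0 0 0 0 0.6")

```text
time: 17.15
tool_pos: [589.7, 302.0, 152.7]
tcp_rot: [180.0, 0.0, -0.0]
ft_force: [0.3, -0.1, -0.8]
finger_gap: 55.5
grip_force: 53.7
```

```bash
python3 - <<'E'
from h import *
w=take('wrist','w5');print(w['state']['tool_pos'],sense()['tool_pos'])
E
```

```text
[589.65561172 302.00135034 152.65876209] [589.75892264 301.99596908 153.17133845]
```

View pics/w5.png

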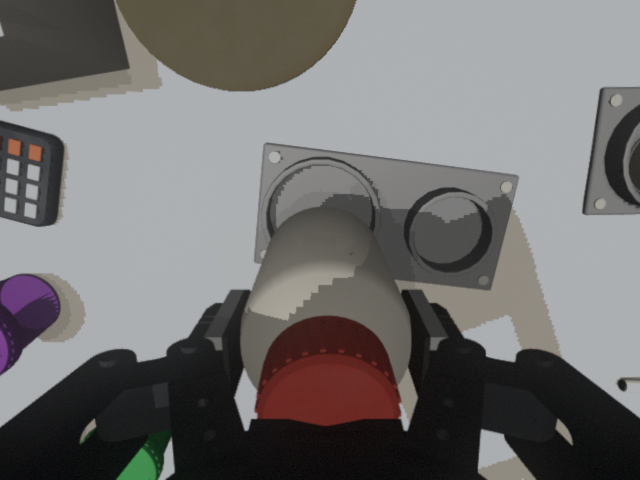

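The bottle is held upright. The wide rim is centred at about (321,215), and the narrow rim at about (449,230).

```bash
python3 - <<'E'
from h import *
d=load('w5');T=wT(d)
for p in((321,215),(449,230)):print(world(d,p,26,T).round(1))
s=[world(d,p,6,T) for p in((275,157),(506,187),(484,281),(261,255))];print(np.mean(s,0),s)
E
```

```text
[596.5 305.3  26. ]
[585.9 217.3  26. ]
[586.85318498 260.30475971   6.        ] [array([633.66674578, 337.60174848,   6.        ]), array([612.50964037, 172.34861033,   6.        ]), array([539.99911383, 180.68619915,   6.        ]), array([561.23723994, 350.58248089,   6.        ])]
```

Request:
apply_moves(series="0.008 -0.005 0.05 0 0.6; 0 0 0.09 0 0.6; 0 0 0.06 0 0.6; 0 0 0.03 0 0.6; 0 0 0 0 0.6")

```text
time: 17.62
tool_pos: [590.4, 302.8, 79.9]
tcp_rot: [179.9, 0.3, -0.0]
ft_force: [-0.5, -0.4, -1.8]
finger_gap: 55.2
grip_force: 53.6
```

Request:
apply_moves(series="0 0 0.02 0 0.6; 0 0 0.02 0 0.6; 0 0 0.01 0 0.6; 0 0 0 0 0.6; 0 0 0 0 0.6")

```text
time: 18.03
tool_pos: [593.0, 304.0, 68.8]
tcp_rot: [-180.0, -0.0, -0.0]
ft_force: [-0.5, 0.2, -1.7]
finger_gap: 55.2
grip_force: 53.7
```

Request:
apply_moves(series="0 0 0.012 0 0.6; 0 0 0 0 0.6; 0 0 0.006 0 0.6; 0 0 0 0 0.6; 0 0 0 0 0.6")

```text
time: 18.45
tool_pos: [592.7, 303.9, 62.8]
tcp_rot: [180.0, 0.0, -0.0]
ft_force: [0.3, 0.3, -1.7]
finger_gap: 55.2
grip_force: 53.7
```

Request:
apply_moves(series="0 0 0.006 0 0.6; 0 0 0 0 0.6; 0 0 0 0 0.6")

```text
time: 18.7
tool_pos: [593.4, 304.1, 62.1]
tcp_rot: [-180.0, -0.1, -0.0]
ft_force: [-0.3, -0.7, 3.8]
finger_gap: 55.2
grip_force: 54.2
```

Request:
apply_moves(series="0 0 0 0 0.2; 0 0 0 0 -0.8; 0 0 0 0 -0.8; 0 0 0 0 -0.8; 0 0 0 0 -0.8")

```text
time: 19.12
tool_pos: [592.5, 303.9, 60.8]
tcp_rot: [180.0, 0.0, 0.0]
ft_force: [0.8, -0.1, -0.2]
finger_gap: 77.0
grip_force: 0.0
```

Request:
apply_moves(series="0 0 -0.04 0 -0.8; 0 0 -0.12 0 -0.8; 0 0 -0.13 0 -0.8; 0 0 -0.12 0 -1; 0 0 -0.02 0 -1")

```text
time: 19.53
tool_pos: [596.2, 305.5, 200.4]
tcp_rot: [-179.7, -0.7, 0.0]
ft_force: [0.9, 1.3, 2.4]
finger_gap: 85.2
grip_force: 0.0
```

Request:
apply_moves(series="-0.0455 0.1195 0 0 -1; -0.0455 0.1195 0 0 -1; -0.0455 0.1195 0 0 -1; -0.0455 0.1195 0 0 -1; -0.0455 0.1195 0 0 -1")

```text
time: 19.95
tool_pos: [523.7, 123.3, 190.9]
tcp_rot: [-180.0, -0.1, 0.0]
ft_force: [0.6, -0.4, 0.7]
finger_gap: 85.5
grip_force: 0.0
```

Request:
apply_moves(series="-0.0455 0.1195 0 0 -1; -0.0455 0.1195 0 0 -1; -0.0455 0.1195 0 0 -1; -0.0455 0.1195 0 0 -1; -0.0455 0.1195 0 0 -1")

```text
time: 20.37
tool_pos: [455.5, -56.0, 191.2]
tcp_rot: [180.0, -0.1, 0.0]
ft_force: [0.2, -0.3, -0.3]
finger_gap: 85.4
grip_force: 0.0
```

Request:
apply_moves(series="-0.0455 0.1195 0 0 -1; -0.0455 0.1195 0 0 -1; -0.0455 0.1195 0 0 -1; -0.0455 0.1195 0 0 -1; 0 0 0 0 -1")

```text
time: 20.78
tool_pos: [399.4, -203.6, 191.3]
tcp_rot: [179.8, -0.0, -0.3]
ft_force: [0.7, -0.2, 0.7]
finger_gap: 85.6
grip_force: 0.0
```

Request:
apply_moves(series="0 0 0 0 -1; 0 0 0 0 -1; 0 0 0 0 -1")

```text
time: 21.03
tool_pos: [402.2, -197.0, 190.5]
tcp_rot: [-180.0, -0.0, 0.1]
ft_force: [0.3, -0.7, 0.7]
finger_gap: 85.6
grip_force: 0.0
```

```bash
python3 - <<'E'
from h import *
w=take('wrist','w6');print(w['state']['tool_pos'],w['state']['finger_gap'])
t=take('top','top3')
m=np.vstack([cv2.resize(w['frame'],(0,0),fx=.8,fy=.8),cv2.resize(t['frame'][180:290,130:390],(512,216))]);cv2.imwrite('pics/m6.png',m)
E
```

```text
[ 402.16180567 -196.99080951  190.50568432] 85.59682228543903
```

View pics/m6.png

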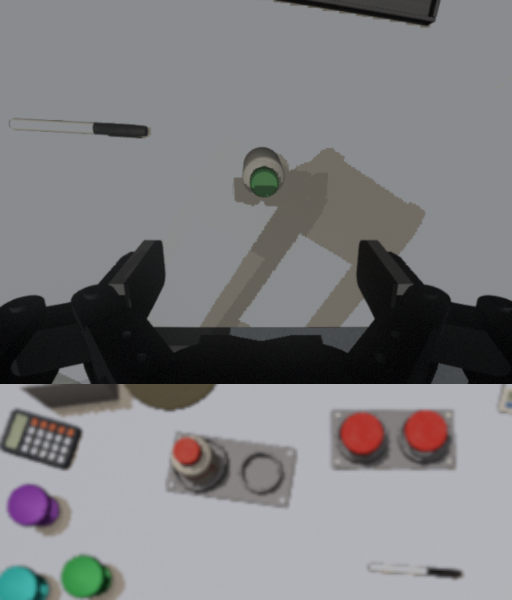

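The large bottle stands in the wide well. The small bottle cap is at (330,227) and the marker runs from (12,155) to (185,164) in the full image.

```bash
python3 - <<'E'
from h import *
d=load('w6');T=wT(d)
for u,v,z in((330,227,72),(12,155,8),(185,164,8)):print(world(d,(u,v),z,T).round(1))
E
```

```text
[ 402.8 -199.7   72. ]
[445.7  54.3   8. ]
[437.8 -85.1   8. ]
```

Request:
apply_moves(series="0.001 0.006 0.09 0 -1; 0 0 0.13 0 -1; 0 0 0.13 0 -1; 0 0 0.11 0 -1; 0 0 0.06 0 -1", squeeze=35)

```text
time: 21.55
tool_pos: [400.0, -197.0, 30.0]
tcp_rot: [-179.8, 0.3, 0.1]
ft_force: [0.3, 0.2, -1.0]
finger_gap: 85.4
grip_force: 0.0
```

Request:
apply_moves(series="0 0 0.025 0 -1; 0 0 0 0 -1; 0 0 0 0 -0.2; 0 0 0 0 0.7; 0 0 0 0 0.7")

```text
time: 21.97
tool_pos: [403.6, -200.6, 28.7]
tcp_rot: [179.9, -0.2, 0.0]
ft_force: [-0.6, -0.2, 0.4]
finger_gap: 51.7
grip_force: 0.0
```

Request:
apply_moves(series="0 0 0 0 0.7; 0 0 0 0 0.7; 0 0 0 0 0.7; 0 0 0 0 0.7; 0 0 0 0 0.7")

```text
time: 22.38
tool_pos: [403.1, -200.3, 28.4]
tcp_rot: [179.9, -0.1, -0.0]
ft_force: [-1.2, 1.8, 8.0]
finger_gap: 35.8
grip_force: 34.4
```

Request:
apply_moves(series="0 0 -0.04 0 0.7; 0 0 -0.12 0 0.7; 0 0 -0.13 0 0.7; 0 0 -0.12 0 0.7; 0 0 -0.04 0 0.7")

```text
time: 22.8
tool_pos: [404.6, -201.5, 168.6]
tcp_rot: [179.7, -0.4, -0.0]
ft_force: [0.7, -0.4, 0.1]
finger_gap: 35.6
grip_force: 35.4
```

Request:
apply_moves(series="0.0496 -0.1143 0 0 0.7; 0.0496 -0.1143 0 0 0.7; 0.0496 -0.1143 0 0 0.7; 0.0496 -0.1143 0 0 0.7; 0.0496 -0.1143 0 0 0.7")

```text
time: 23.22
tool_pos: [476.9, -26.8, 162.1]
tcp_rot: [180.0, -0.1, -0.0]
ft_force: [1.2, -0.2, -0.3]
finger_gap: 35.7
grip_force: 35.4
```

Request:
apply_moves(series="0.0496 -0.1143 0 0 0.7; 0.0496 -0.1143 0 0 0.7; 0.0496 -0.1143 0 0 0.7; 0.0496 -0.1143 0 0 0.7; 0.0496 -0.1143 0 0 0.7")

```text
time: 23.63
tool_pos: [551.2, 145.0, 161.8]
tcp_rot: [-180.0, -0.0, -0.0]
ft_force: [0.9, -0.9, 0.0]
finger_gap: 36.0
grip_force: 35.4
```

Request:
apply_moves(series="0.0496 -0.1143 0 0 0.7; 0.0496 -0.1143 0 0 0.7; 0 0 0 0 0.7; 0 0 0 0 0.7; 0 0 0 0 0.7")

```text
time: 24.05
tool_pos: [580.2, 211.4, 161.3]
tcp_rot: [180.0, 0.0, 0.0]
ft_force: [-0.3, 0.4, -1.0]
finger_gap: 35.6
grip_force: 35.4
```

```bash
python3 - <<'E'
from h import *
w=take('wrist','w7');print(w['state']['tool_pos'],sense()['tool_pos'])
E
```

```text
[580.19654303 211.42994182 161.26935101] [580.21592061 210.82732552 161.54174905]
```

View pics/w7.png

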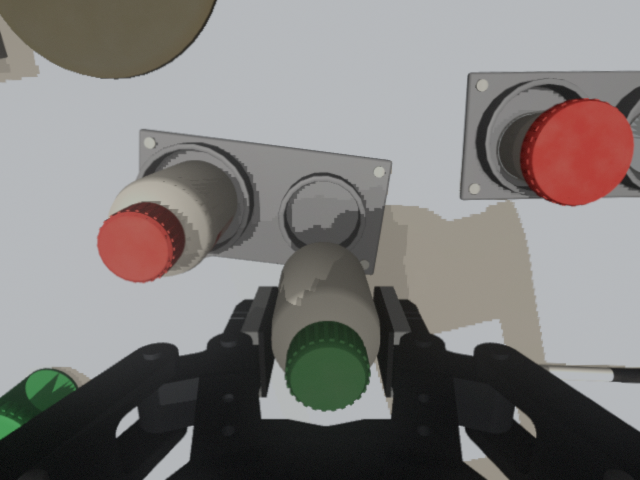

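The narrow rim is at about (323,215), within about 2 mm of where the tool points.

Request:
apply_moves(series="0.006 -0.005 0.08 0 0.7; 0 0 0.12 0 0.7; 0 0 0.1 0 0.7; 0 0 0.05 0 0.7; 0 0 0.02 0 0.7")

```text
time: 24.52
tool_pos: [579.6, 210.9, 47.2]
tcp_rot: [179.9, 0.3, -0.1]
ft_force: [-0.1, 0.1, -1.3]
finger_gap: 35.4
grip_force: 35.4
```

Request:
apply_moves(series="0 0 0.02 0 0.7; 0 0 0 0 0.7; 0 0 0.01 0 0.7; 0 0 0 0 0.7; 0 0 0 0 0.7")

```text
time: 24.93
tool_pos: [583.2, 213.4, 43.1]
tcp_rot: [-180.0, -0.1, -0.0]
ft_force: [-0.1, 1.2, -0.3]
finger_gap: 35.9
grip_force: 35.4
```

Request:
apply_moves(series="0 0 0.01 0 0.7; 0 0 0 0 0.7; 0 0 0.007 0 0.7; 0 0 0 0 0.7; 0 0 0 0 0.7")

```text
time: 25.35
tool_pos: [582.1, 213.2, 36.3]
tcp_rot: [180.0, 0.0, 0.0]
ft_force: [0.5, 0.4, -0.5]
finger_gap: 35.6
grip_force: 35.4
```

Request:
apply_moves(series="0 0 0.006 0 0.7; 0 0 0 0 0.7; 0 0 0 0 0.7")

```text
time: 25.6
tool_pos: [582.3, 213.2, 34.7]
tcp_rot: [180.0, 0.0, 0.0]
ft_force: [0.4, 0.2, -0.1]
finger_gap: 35.9
grip_force: 35.4
```

Request:
apply_moves(series="0 0 0.005 0 0.7; 0 0 0 0 0.7; 0 0 0 0 0.7")

```text
time: 25.85
tool_pos: [582.8, 213.3, 34.6]
tcp_rot: [-180.0, -0.1, 0.0]
ft_force: [-3.5, -1.2, 8.4]
finger_gap: 35.8
grip_force: 36.3
```

Request:
apply_moves(series="0 0 0 0 0.4; 0 0 0 0 -0.3; 0 0 0 0 -0.3; 0 0 0 0 -0.3; 0 0 0 0 -0.3")

```text
time: 26.27
tool_pos: [582.2, 213.2, 33.0]
tcp_rot: [180.0, 0.0, 0.0]
ft_force: [-0.3, 0.5, -0.4]
finger_gap: 55.4
grip_force: 0.0
```

Request:
apply_moves(series="0 0 -0.04 0 -0.3; 0 0 -0.12 0 -0.3; 0 0 -0.13 0 -0.3; 0 0 -0.12 0 -0.3; 0 0 -0.02 0 -0.3")

```text
time: 26.68
tool_pos: [586.3, 214.3, 171.9]
tcp_rot: [-179.8, -0.7, 0.0]
ft_force: [1.0, -0.4, 2.0]
finger_gap: 55.4
grip_force: 0.0
```

Request:
apply_moves(series="-0.0667 0.1086 0 0 -0.3; -0.0667 0.1086 0 0 -0.3; -0.0667 0.1086 0 0 -0.3; -0.0667 0.1086 0 0 -0.3; -0.0667 0.1086 0 0 -0.3")

```text
time: 27.1
tool_pos: [481.3, 49.2, 162.9]
tcp_rot: [180.0, -0.1, 0.0]
ft_force: [1.2, -0.5, 1.2]
finger_gap: 55.5
grip_force: 0.0
```

Request:
apply_moves(series="-0.0667 0.1086 0 0 -0.3; -0.0667 0.1086 0 0 -0.3; 0 0 0 -0.0584 -0.3; 0 0 0 -0.0584 -0.3; 0 0 0 -0.0584 -0.3")

```text
time: 27.52
tool_pos: [442.2, -15.8, 163.3]
tcp_rot: [180.0, -0.1, 20.3]
ft_force: [0.7, 0.8, 0.1]
finger_gap: 55.3
grip_force: 0.0
```

Request:
apply_moves(series="0 0 0 -0.0584 -0.3; 0 0 0 -0.0584 -0.3; 0 0 0 -0.0584 -0.3; 0 0 0 -0.0584 -0.3; 0 0 0 -0.0584 -0.3")

```text
time: 27.93
tool_pos: [442.4, -14.9, 163.1]
tcp_rot: [180.0, -0.0, 53.9]
ft_force: [-0.7, 0.2, 0.4]
finger_gap: 55.8
grip_force: 0.0
```

Request:
apply_moves(series="0 0 0 -0.0584 -0.3; 0 0 0 -0.0584 -0.3; 0 0 0 -0.0584 -0.3; 0 0 0 -0.0584 -0.3; 0 0 0 -0.0584 -0.3")

```text
time: 28.35
tool_pos: [442.4, -14.9, 163.1]
tcp_rot: [179.9, 0.0, 87.3]
ft_force: [0.2, 1.0, -0.4]
finger_gap: 55.4
grip_force: 0.0
```

Request:
apply_moves(series="0 0 0 0 -0.3; 0 0 0 0 -0.3; 0 0 0 0 -0.3")

```text
time: 28.6
tool_pos: [442.3, -14.9, 162.7]
tcp_rot: [180.0, 0.0, 86.8]
ft_force: [0.3, 0.4, 0.6]
finger_gap: 55.7
grip_force: 0.0
```

```bash
python3 - <<'E'
from h import *
w=take('wrist','w8');print(w['state']['tool_pos'],w['state']['tcp_rot'],w['state']['joint_pos'])
t=take('top','top4')
m=np.vstack([cv2.resize(w['frame'],(0,0),fx=.8,fy=.8),cv2.resize(t['frame'][180:290,130:390],(512,216))]);cv2.imwrite('pics/m8.png',m)
E
```

```text
[442.33955024 -14.86159179 162.6767894 ] [1.79968666e+02 2.20568813e-03 8.67700536e+01] [-8.56789502e+00 -1.53606638e+01  1.14267387e+02  7.27684616e-04
  8.10618742e+01 -5.33806209e+00]
```

View pics/m8.png

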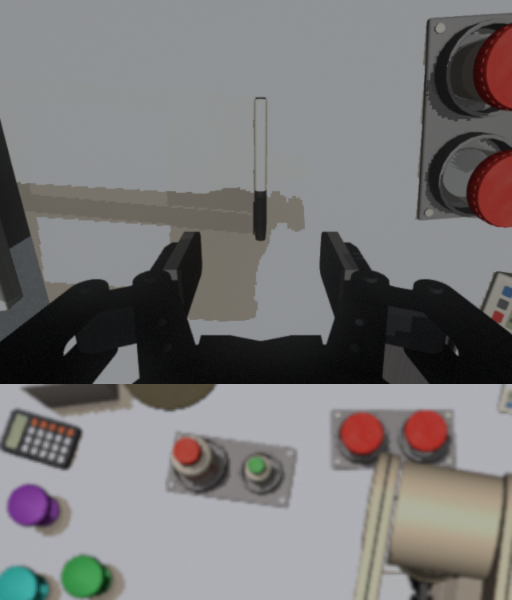

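Both bottles stand in their wells. The marker runs from (325.6,122) to (325.6,300) in the full image, centred between the fingers.

```bash
python3 - <<'E'
from h import *
d=load('w8');T=wT(d)
a,b=[world(d,(325.6,v),8,T) for v in(122,300)];print(a,b,(a+b)/2)
E
```

```text
[445.96004951  53.02069645   8.        ] [438.15178314 -83.3587565    8.        ] [442.05591632 -15.16903002   8.        ]
```

Request:
apply_moves(series="0 0 0.09 0 -0.3; 0 0 0.13 0 -0.3; 0 0 0.13 0 -0.3; 0 0 0.1 0 -0.3; 0 0 0.04 0 -0.3", squeeze=30)

```text
time: 29.12
tool_pos: [438.6, -14.3, 10.6]
tcp_rot: [-179.6, -0.0, 86.9]
ft_force: [-0.8, -0.1, 0.6]
finger_gap: 55.4
grip_force: 0.0
```

Request:
apply_moves(series="0 0 0.02 0 -0.3; 0 0 0.01 0 -0.3; 0 0 0 0 -0.3; 0 0 0 0 -0.3")

```text
time: 29.45
tool_pos: [443.5, -15.0, 7.6]
tcp_rot: [179.9, 0.0, 87.0]
ft_force: [-0.3, 0.9, -0.3]
finger_gap: 55.8
grip_force: 0.0
```

Request:
apply_moves(series="0 0 0.01 0 0; 0 0 0 0 0.6; 0 0 0 0 1; 0 0 0 0 1; 0 0 0 0 1")

```text
time: 29.87
tool_pos: [442.9, -14.9, 3.9]
tcp_rot: [179.9, 0.0, 87.0]
ft_force: [-1.0, -0.5, 4.1]
finger_gap: 9.9
grip_force: 31.0
```

Request:
apply_moves(series="0 0 0 0 1; 0 0 0 0 1; 0 0 0 0 1; 0 0 0 0 1; 0 0 0 0 1")

```text
time: 30.28
tool_pos: [442.9, -14.9, 3.9]
tcp_rot: [179.9, 0.0, 87.0]
ft_force: [-0.3, 0.3, 6.0]
finger_gap: 9.8
grip_force: 31.2
```

Request:
apply_moves(series="0 0 -0.03 0 1; 0 0 -0.08 0 1; 0 0 -0.13 0 1; 0 0 -0.1 0.0436 1; 0 0 0 0 1")

```text
time: 30.7
tool_pos: [446.5, -15.5, 112.6]
tcp_rot: [179.4, 0.0, 81.7]
ft_force: [1.1, 0.3, 1.3]
finger_gap: 10.2
grip_force: 30.5
```

Request:
apply_moves(series="-0.0953 0.077 0 0 1; -0.0953 0.077 0 0 1; -0.0953 0.077 0 0 1; -0.0953 0.077 0 0 1; -0.0953 0.077 0 0 1")

```text
time: 31.12
tool_pos: [537.3, -174.0, 105.4]
tcp_rot: [180.0, -0.0, 82.0]
ft_force: [1.0, 0.7, -0.1]
finger_gap: 10.3
grip_force: 30.5
```

Request:
apply_moves(series="-0.0953 0.077 0 0 1; -0.0953 0.077 0 0 1; -0.0953 0.077 0 0 1; 0 0 0 0 1; 0 0 0 0 1")

```text
time: 31.53
tool_pos: [593.2, -268.5, 104.1]
tcp_rot: [-179.9, -0.0, 81.9]
ft_force: [-0.6, -0.2, -0.9]
finger_gap: 10.1
grip_force: 30.5
```

Request:
apply_moves(series="0 0 0 0 1; 0 0 0 0 1")

```text
time: 31.7
tool_pos: [593.0, -266.0, 105.4]
tcp_rot: [-180.0, -0.0, 82.0]
ft_force: [0.4, -0.1, -0.8]
finger_gap: 10.2
grip_force: 30.5
```

```bash
python3 - <<'E'
from h import *
w=take('wrist','w9');print(w['state']['tool_pos'],w['state']['tcp_rot'])
E
```

```text
[ 593.00145985 -265.9951274   105.39882699] [-1.79974569e+02 -2.40387030e-02  8.20433844e+01]
```

View pics/w9.png

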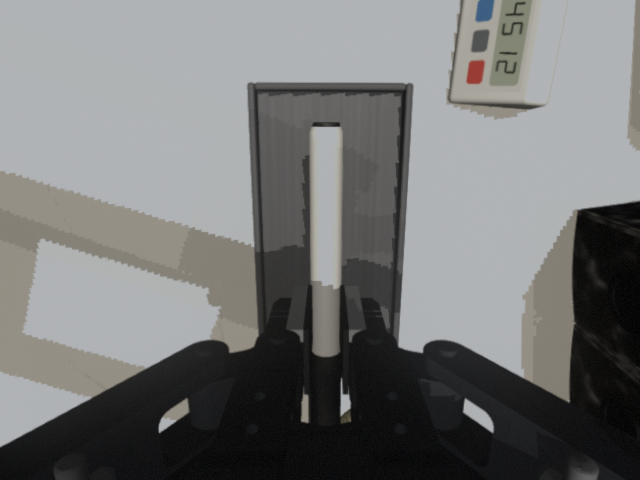

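The marker is held level and lined up with the tray (tray side walls at x≈253 and 409, far wall at y≈87).

```bash
python3 - <<'E'
from h import *
d=load('w9');T=wT(d)
I=np.linalg.inv(T@np.linalg.inv(d['tool_from_camera']))
for p in((253,87),(409,87),(264,340),(398,340)):
    w=world(d,p,16,T);print((I@[*w,1]).round(1)[:2])
E
```

```text
[ 86.6 -39.5]
[86.6 44.7]
[-66.4 -39.9]
[-66.5  46. ]
```

Request:
apply_moves(series="-0.004 0.007 0.06 0 1; 0 0 0.1 0 1; 0 0 0.09 0 1; 0 0 0.04 0 1; 0 0 0.01 0 1")

```text
time: 32.17
tool_pos: [592.9, -266.4, 12.3]
tcp_rot: [-179.7, -0.1, 82.1]
ft_force: [-0.6, -0.4, -0.7]
finger_gap: 10.0
grip_force: 30.5
```

Request:
apply_moves(series="0 0 0 0 1; 0 0 0 0 1; 0 0 0.01 0 1; 0 0 0 0 1; 0 0 0 0 1")

```text
time: 32.58
tool_pos: [596.0, -268.9, 13.5]
tcp_rot: [179.9, 0.0, 82.0]
ft_force: [0.3, 0.6, -0.7]
finger_gap: 10.1
grip_force: 30.5
```

Request:
apply_moves(series="0 0 0.006 0 1; 0 0 0 0 1; 0 0 0 0 1")

```text
time: 32.83
tool_pos: [595.3, -268.5, 10.5]
tcp_rot: [-180.0, -0.0, 82.0]
ft_force: [0.1, -0.2, -0.5]
finger_gap: 10.4
grip_force: 30.5
```

Request:
apply_moves(series="0 0 0.006 0 1; 0 0 0 0 1; 0 0 0.004 0 1; 0 0 0 0 1; 0 0 0 0 1")

```text
time: 33.25
tool_pos: [595.4, -268.6, 8.0]
tcp_rot: [180.0, 0.0, 82.0]
ft_force: [-2.9, 1.1, 5.6]
finger_gap: 10.2
grip_force: 31.1
```

Request:
apply_moves(series="0 0 0 0 0.5; 0 0 0 0 0.25; 0 0 0 0 0.25; 0 0 0 0 0.25; 0 0 0 0 0.25")

```text
time: 33.67
tool_pos: [595.2, -268.5, 7.3]
tcp_rot: [-180.0, -0.0, 82.0]
ft_force: [-0.0, 0.5, -0.4]
finger_gap: 32.1
grip_force: 0.0
```

Request:
apply_moves(series="0 0 -0.03 0 0.25; 0 0 -0.1 0 0.25; 0 0 -0.13 0 0.25; 0 0 -0.13 0 0.25; 0 0 -0.13 0 0.25")

```text
time: 34.08
tool_pos: [594.9, -268.3, 165.6]
tcp_rot: [-180.0, -0.0, 82.0]
ft_force: [0.7, 0.1, -0.3]
finger_gap: 31.9
grip_force: 0.0
```

Request:
apply_moves(series="0 -0.13 0 0 0.25; 0 -0.13 0 0 0.25; 0 -0.13 0 0 0.25; 0 -0.13 0 0 0.25; 0 0 0 0 0.25")

```text
time: 34.5
tool_pos: [433.6, -244.2, 161.2]
tcp_rot: [-179.6, -0.1, 81.9]
ft_force: [-0.8, 1.2, -1.3]
finger_gap: 32.0
grip_force: 0.0
```

Request:
apply_moves(series="0 0 0 0 0.25; 0 0 0 0 0.25; 0 0 0 0 0.25")

```text
time: 34.75
tool_pos: [442.3, -247.5, 164.8]
tcp_rot: [179.9, 0.1, 82.0]
ft_force: [-0.1, -0.8, -0.0]
finger_gap: 32.0
grip_force: 0.0
```

```bash
python3 - <<'E'
from h import *
a=take('top','top5')['frame'][170:310,120:510];b=take('side','side5')['frame'][120:420,240:420]
cv2.imwrite('pics/fin.png',np.vstack([cv2.resize(a,(780,280)),np.hstack([cv2.resize(b[:160],(360,320)),cv2.resize(b[140:],(360,320)),np.zeros((320,60,3),np.uint8)])]))
E
```

```text
(no output)
```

View pics/fin.png

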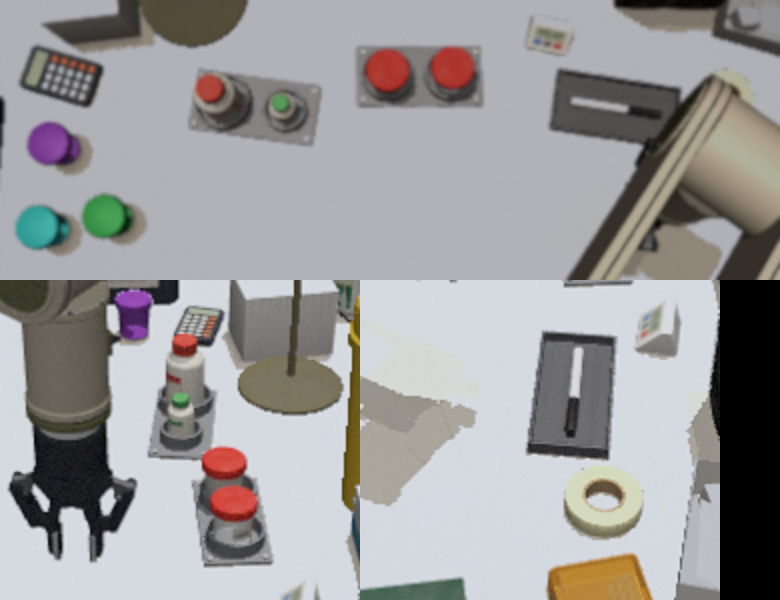

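The final views show both cups and both bottles upright in the right wells and the marker flat in the tray. The tape and timer look undisturbed.

```bash
python3 -c "
from h import *
print(hand_in())"
```

```text
the job is handed in; nothing more can be done
None
```

The job is done and handed in: both cups and both bottles stand upright in their wells, the marker lies flat in the tray, the tape and timer were not moved, and it took about 35 s of the 125 s allowed.

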